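Clip the carrying handle on the slide rack and show its code to the reader

TASK

Clip the blue handle onto the blue-ended slide rack standing in its tray: press it straight down over the two end lugs until both sprung catches snap home. Then lift the rack out by the handle alone and hold it upright in the air in front of the code reader, the code plate on its blue end square to the middle of the reader's window and about 8 cm away from it. Finish while still holding it there, steady; leave the yellow handle and everything else on the bench where they are, and do not bump the reader or tip the rack.

Things in the scene. Friction and masses are not known exactly. Their poses are not given: they have to be found in the camera images.
- blue_handle_grip (a point): middle of the grip fin of the BLUE clip-on rack handle (loose, 90 g), which stands on its feet on the bench, 124 mm long (x), 90 mm high. The fin is 64 mm long (x), 16 mm wide (y; take it across this), 62 to 90 mm above the feet; this point is 76 mm above them. z up. The handle is the same both ways round and may go on the rack either way.
- blue_handle_seat (a point): point of the blue handle 16.4 mm above its feet, 59.6 mm straight below the grip point; it lies on rack_top when clipped home (2 mm play). Under the fin is an 18 mm wide bridge; at each end two guide cheeks go down to the feet, 17 mm apart inside (they pass either side of a lug), flared at the feet to 27 mm inside, 33 mm outside; between them hangs a grey catch.
- blue_handle_catch_a (a joint): sprung hinged catch at the handle's +x end, rad: 0 = closed (at rest), about 0.1 while it rides over the lug. Its toe points inwards and is bevelled underneath: pushing the handle straight down (5 to 15 N in all, over the last 17 mm) drives both catches outwards until they snap back under the lugs; then a stop meets the lugs.
- blue_handle_catch_b (a joint): the same for the catch at the handle's -x end
- yellow_handle_grip (a point): middle of the grip fin of the YELLOW handle, a spare of the same shape and size that stands on the bench and stays there. The two handles may have changed places.
- rack_top (a point): slide rack (loose, about 300 g): white with one blue end, 90 mm long (x), 36 mm wide (y), ten upright slides reaching 82 mm above its underside. A lug 14 mm wide, 5 mm thick sticks out of each end plate (108 mm tip to tip). This point is midway between the lugs, 51.5 mm above the underside; x points to the end with the code plate, z up. Clipped on, the grip point is 59 to 61 mm above it.
- rack_code (a point): centre of the white, black-patterned square code plate (26 mm) on the rack's blue +x end: 46 mm along x from the rack's middle, 28.5 mm below rack_top; x is the way the plate faces.
- rack_tray: grey tray fixed on the bench, 136 x 84 mm, in which the rack stands 4 mm above the bench, inside a rim 16 mm high with about 2 mm play all round; origin under its centre, x along the rack
- reader_window (a point): middle of the dark window in the front of the white head (62 mm wide, 74 high, 52 deep) of the hands-free code reader. It looks level along -x of this frame; y across, z up. The head is clamped on its column with this point 150 to 185 mm above the bench.
- reader_stand: the reader's stand, fixed on the bench: black round foot 90 mm across, 15 mm thick, steel column 250 mm high; origin under the column, 71 mm behind the window; same axes as the window
- timer: white digital bench timer with three keys, 60 x 68 x 18 mm; loose bystander, origin under its centre
- slide_pack: clear open box of glass slides, 60 x 82 x 28 mm; loose bystander, origin under its centre
- forceps_0: steel forceps lying flat, 11 x 126 x 9 mm; loose bystander, origin under its centre
- marker_pen: white marker pen with a red cap, 17 x 135 x 16 mm; loose bystander, origin under its centre
- cassette_0: pink tissue cassette with a wax block, 28 x 40 x 8 mm; loose bystander, origin under its centre
- cassette_2: pale blue tissue cassette with a wax block, 28 x 40 x 8 mm; loose bystander, origin under its centre
- cassette_4: yellow tissue cassette with a wax block, 28 x 40 x 8 mm; loose bystander, origin under its centre
- lab_notebook: dark blue notebook lying flat, 210 x 152 x 14 mm; loose bystander, origin under its centre
Not all that is in view belongs to the job. There is more than one size of the rack_tray; the one meant has the size given above.

How it is judged:
On the way, in this order (a step that is already met when the one before it is completed fails the run):
1. the blue handle is clipped on the rack while the rack is still in its tray (within 20 mm of its place): both catches closed under the lugs (distance between blue_handle_seat and rack_top below 0.005 m and angle between the x axis of blue_handle_grip and the x axis of rack_top, either way round below 0.1 rad and angle between the z axis of blue_handle_grip and the z axis of rack_top, either way round below 0.1 rad and value of joint each of blue_handle_catch_a, blue_handle_catch_b below 0.04 rad and distance of rack_top from where it was at the start of the episode below 0.02 m), for 0.1 s.
2. the rack hangs from the clipped handle, lifted clear of the tray (its lug line more than 110 mm above the bench), not touched by the fingers (distance between blue_handle_seat and rack_top below 0.005 m and angle between the x axis of blue_handle_grip and the x axis of rack_top, either way round below 0.1 rad and angle between the z axis of blue_handle_grip and the z axis of rack_top, either way round below 0.1 rad and value of joint each of blue_handle_catch_a, blue_handle_catch_b below 0.04 rad and contact force between blue_handle and the fingers above 2 N and contact force between rack and the fingers below 0.5 N and contact force between rack and rack_tray below 0.1 N and contact force between rack and reader_stand below 0.1 N and height (world z) of rack_top above 0.11 m), for 0.2 s.
At the end, for the whole second after the job is handed in: Fingers hold the blue handle, clipped home (within 5 mm and 0.1 rad, catches under 0.04 rad); the rack hangs from it alone, still and upright within 0.15 rad; its code plate is 55 to 105 mm from the reader window, within 15 mm of its middle sideways and in height, facing it within 0.2 rad (distance between blue_handle_seat and rack_top below 0.005 m and angle between the x axis of blue_handle_grip and the x axis of rack_top, either way round below 0.1 rad and angle between the z axis of blue_handle_grip and the z axis of rack_top, either way round below 0.1 rad and value of joint each of blue_handle_catch_a, blue_handle_catch_b below 0.04 rad and x of rack_code in the frame of reader_window between -0.105 and -0.055 m and y of rack_code in the frame of reader_window between -0.015 and 0.015 m and z of rack_code in the frame of reader_window between -0.015 and 0.015 m and x of rack_top in the frame of reader_window below -0.115 m and angle between the x axis of rack_code and the x axis of reader_window, either way round below 0.2 rad and angle between rack_top's own z axis and vertical below 0.15 rad and contact force between blue_handle and the fingers above 2 N and contact force between rack and the fingers below 0.5 N and contact force between rack and rack_tray below 0.1 N and contact force between rack and reader_stand below 0.1 N and linear speed of rack below 0.02 m/s); the arm keeps its last pose, push and grip.
It fails at once if the yellow handle is moved by more than 20 mm (distance of yellow_handle_grip from where it was at the start of the episode above 0.02 m).
It fails at once if another thing on the bench is moved by more than 20 mm (distance of any of timer, slide_pack, forceps_0, marker_pen, cassette_0, cassette_2, cassette_4, lab_notebook from where it was at the start of the episode above 0.02 m).
It fails at once if the reader is bumped (more than 5 N) (contact force between reader_stand and anything else above 5 N).
It fails at once if the rack is handled by the fingers instead of by its handle (more than 5 N) (contact force between rack and the fingers above 5 N).
It fails at once if the rack is tipped by more than 0.5 rad (angle between rack_top's own z axis and vertical above 0.5 rad).
It also fails if it takes over 48 s, if anything falls off the work surface, if the arm or the gripper's body presses on something with over 40 N, if the wrist force passes 120 N, or if a joint passes its speed limit or range.

ROBOT

A 7-joint arm with a two-finger parallel gripper is mounted at the origin on a cart in front of the work surface, level with it; the furniture and walls round the work are solid. World frame = base frame: x ahead of the robot, y to its left, z up, the work surface at z = 0. Lengths are in m, angles in rad, forces in N, time in s.
With the tool pointing down it reaches from about 0.35 to 0.9 m from the base axis. Payload 7.2 kg.
Tool frame: the origin (TCP) lies at the very end of the fingers, on their centre line; the grasp point (between the pads) lies 19 mm behind it; z points along the fingers, y is the line along which they close (so a half turn about z gives the same grasp; the last joint's range is limited). The gripper opens to 85 mm and grips with 20 to 120 N. Pads are 22 mm wide; open, the fingers measure 114 mm over their backs; the gripper's body (76 mm by 85 mm) begins 54 mm behind the grasp point. The pads swing forward as they close: fully open they stand 13 mm farther back than shut.
Start: joints at [-1.328, 0.411, -0.013, 1.596, 0.006, 1.134, -0.082], TCP at [0.191, 0.595, 0.231] pointing down, gripper open.
Joint ranges: [-2.95, 2.95], [-0.29, 1.99], [-1.47, 1.44], [0.14, 2.54], [-1.03, 4.17], [0.13, 1.85], [-2.86, 2.86]. Speed limits (rad/s): [2.39, 2.39, 3.01, 3.01, 3.14, 3.14, 3.14].

INTERFACE

Orientations are given as a unit quaternion [w, x, y, z].
In Python, from rig import bot gives the robot as it stands. Calls block until the motion is done:
- bot.movep(position, orientation): joint-space move of the TCP to a pose.
- bot.line_to(position, rate=0.15, attitude=None, f_stop=None): straight line of the TCP; attitude=None keeps the orientation; rate is the mean speed in m/s. With f_stop (N) it stops when the force on the tool has changed by that much, and returns True; else False.
- bot.set_joints(angles): joint-space move.
- bot.open_gripper() and bot.close(grasp_force=None): open the fingers fully, or close them until they stop; grasp_force is the grip in N (None keeps the last).
- bot.dwell(seconds).
- bot.solve_ik(position, orientation): joint angles nearest the present ones, or None.
- bot.state(): the state.
- bot.camera(name): name is "scene" or "top" or "wrist"; returns a dict with "pixels" (480x640x3 uint8, red, green, blue), "depth" (480x640 float32, m along the optical axis (not along the pixel's ray), 0 where there is no reading), "intrinsics" (3x3 intrinsics, pixels), "k1" (the pictures are not rectified: a ray, as slopes to the right and down, at radius r is drawn at 1 + k1 r^2 times it, then the intrinsics apply), "T" (4x4, takes a point from camera to world coordinates). Camera axes: x right, y down, z forward; pixel columns grow to the right and rows downward; lengths in m; the calibration is good to about 2 mm. A picture is of the moment at which its call begins.
A pose or a line that the arm cannot do raises bot.Unreachable and nothing moves.
- bot.hand_in(): hands the job in; it is judged then, once.
Trained networks look in a picture, given as the dict that the camera call returned (one of the last four; its "shot" number tells which), for a name from the list of things; names that differ only in an ending like _2 or _b are one class to them, and where a whole thing is asked for, a point or a joint stands for the part that bears it (a point fixed in the world has none). Each returns a list of dicts, best first, with "score" (0 to 1); they miss things now and then, are a little off and sometimes report something else, mostly with a low value. They report only what shows in the picture. A call takes as long as a camera call. They do not tell look-alikes from the thing itself.
- bot.outline_of(label, picture): "region" (480x640 bool, what is visible of it) and "bbox" ([centre column, centre row, width, height] in pixels, round what is visible of it).
The state is a dict: "t": time; "joint_positions": joint angles; "joint_vel": joint speeds; "joint_efforts": joint torques, N m; "position": TCP position; "orientation": TCP orientation; "force": force on the tool from outside, world axes, zero at the start; "torque": the same for the moment, N m; "finger_gap": finger opening in m; "grasp_force": force on a finger pad.
Only numpy, scipy, OpenCV 4.12 (cv2) and the standard library are available. Lean on these libraries where they do the work, as an engineer would, in place of code of your own. Each camera call takes 0.05 s, during which the arm holds its last target. There are 200 camera calls.

## Working session

There is one attempt and no reset: what is moved stays moved. The work goes in short steps, each a Python script; the robot and the scene stay as the last script left them, time stands still between calls to the robot, and variables do not carry over. Pictures are saved under pics/ and viewed, at most 10 in all, crops included, and the job is handed in when it is done.

```bash
mkdir -p pics; ls
cat > h.py <<'E'
import numpy as np, cv2
from rig import bot
def cloud(p):
    K=p["intrinsics"];k1=p["k1"];T=np.array(p["T"]);d=p["depth"]
    v,u=np.mgrid[0:480,0:640]
    x=(u-K[0][2])/K[0][0];y=(v-K[1][2])/K[1][1]
    a,b=x.copy(),y.copy()
    for _ in range(8):
        s=1+k1*(a*a+b*b);a=x/s;b=y/s
    P=np.stack([a*d,b*d,d],-1)@T[:3,:3].T+T[:3,3]
    P[d<=0]=np.nan
    return P
def save(p,n,box=None,sc=1):
    im=p["pixels"][:,:,::-1]
    if box: im=im[box[1]:box[3],box[0]:box[2]]
    cv2.imwrite("pics/"+n,cv2.resize(im,None,fx=sc,fy=sc,interpolation=cv2.INTER_CUBIC))
E
python3 - <<'E'
from h import *
for n in ["top","scene"]:
    p=bot.camera(n); C=cloud(p); save(p,n+"1.png")
    np.savez(n+".npz",C=C,im=p["pixels"],T=p["T"],K=p["intrinsics"],k1=p["k1"])
    for l in ["blue_handle_grip","rack_top","rack_tray","reader_window","reader_stand","yellow_handle_grip"]:
        try: o=bot.outline_of(l,p)
        except Exception as e: print(l,e); continue
        for q in o[:3]:
            r=C[q["region"]]; r=r[~np.isnan(r[:,0])]
            print(n,l,round(q["score"],2),np.round(q["bbox"]),np.round(np.median(r,0),3),np.round(np.percentile(r,[2,98],axis=0),3).tolist())
print(bot.state()["t"])
E
```

```text
pics
top blue_handle_grip 0.78 [207. 278.  43.  19.] [0.444 0.229 0.065] [[0.413, 0.175, 0.001], [0.471, 0.291, 0.094]]
top blue_handle_grip 0.73 [262. 194.  29.  32.] [0.668 0.068 0.207] [[0.628, 0.038, 0.001], [0.739, 0.107, 0.251]]
top rack_top 0.62 [346. 274.  32.  21.] [ 0.455 -0.185  0.038] [[0.425, -0.23, 0.003], [0.482, -0.14, 0.089]]
top rack_tray 0.63 [290. 248.  35.  30.] [ 0.537 -0.012  0.004] [[0.498, -0.059, -0.005], [0.576, 0.035, 0.014]]
top rack_tray 0.6 [348. 273.  49.  40.] [ 0.451 -0.187  0.005] [[0.4, -0.252, -0.004], [0.508, -0.119, 0.02]]
top rack_tray 0.54 [169. 293.  22.  20.] [0.401 0.363 0.017] [[0.373, 0.331, 0.008], [0.428, 0.395, 0.025]]
top reader_window 0.7 [259. 194.  28.  32.] [0.656 0.069 0.21 ] [[0.629, 0.038, 0.156], [0.698, 0.105, 0.219]]
top reader_stand 0.8 [261. 192.  29.  36.] [0.668 0.068 0.208] [[0.629, 0.038, 0.002], [0.74, 0.105, 0.251]]
top reader_stand 0.65 [420. 300.  40.  14.] [ 0.379 -0.412  0.014] [[0.366, -0.476, -0.004], [0.391, -0.354, 0.025]]
top yellow_handle_grip 0.75 [273. 279.  36.  17.] [0.438 0.031 0.065] [[0.414, -0.023, 
[... 489 characters left out ...]
0.014]]
scene rack_tray 0.56 [336. 286.  47.  22.] [ 0.431 -0.203  0.007] [[0.395, -0.254, 0.003], [0.468, -0.121, 0.019]]
scene rack_tray 0.33 [293. 202.  27.  81.] [0.656 0.068 0.162] [[0.625, 0.034, 0.002], [0.718, 0.105, 0.233]]
scene reader_window 0.86 [291. 191.  21.  30.] [0.636 0.056 0.184] [[0.624, 0.034, 0.143], [0.676, 0.092, 0.213]]
scene reader_stand 0.71 [406. 319.  54.  14.] [ 0.374 -0.427  0.013] [[0.363, -0.485, 0.001], [0.412, -0.359, 0.018]]
scene reader_stand 0.66 [294. 202.  25.  83.] [0.657 0.068 0.159] [[0.625, 0.034, 0.003], [0.72, 0.103, 0.235]]
scene yellow_handle_grip 0.86 [266. 258.  34.  39.] [0.434 0.017 0.056] [[0.413, -0.028, 0.002], [0.464, 0.093, 0.091]]
0.7
```

Run:
```python
import cv2
t=cv2.imread("pics/top1.png")[160:340,130:450]; cv2.imwrite("pics/t.png",cv2.resize(t,(800,450),interpolation=2))
t=cv2.imread("pics/scene1.png")[150:360,160:460]; cv2.imwrite("pics/s.png",cv2.resize(t,(800,560),interpolation=2))
```

```text
(no output)
```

View pics/t.png

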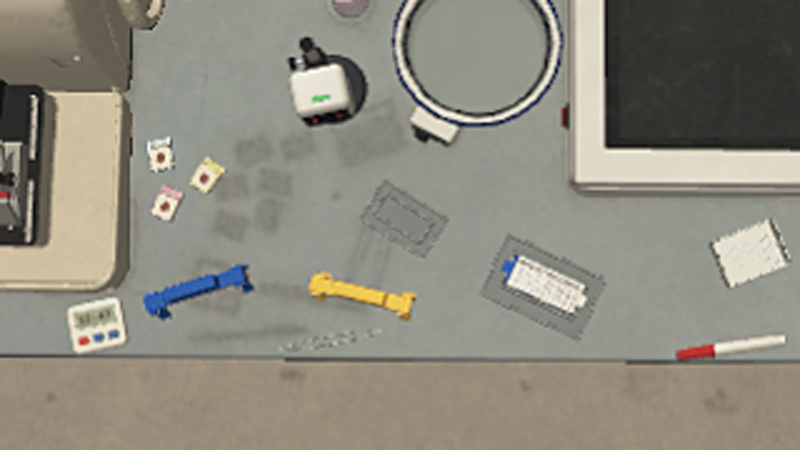

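View pics/s.png

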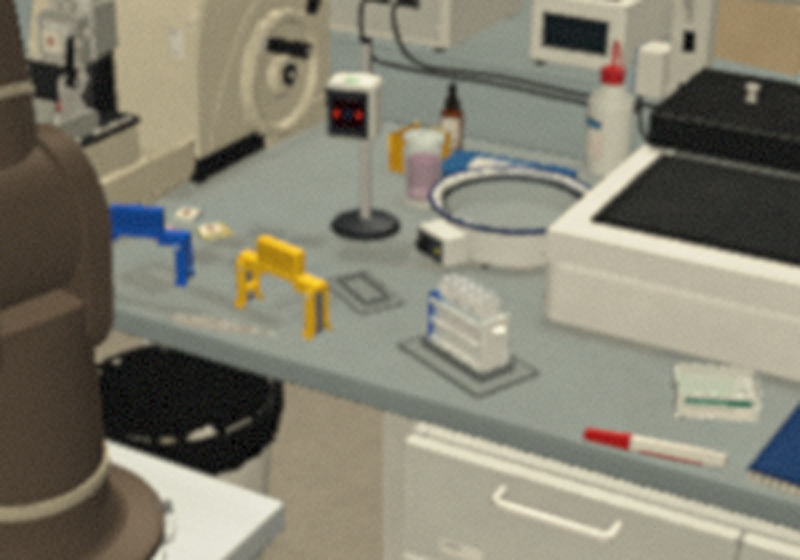

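The blue handle is at top-picture pixel (209,276). Its look-alike is the yellow handle at (275,278). The big tray with the rack is at (348,273), its blue end to the left (+y); the small empty tray at (290,248) is a decoy. The reader is at (260,195). Next I'll refine the yaws and look from close by.

```bash
cat >> h.py <<'E'
def quat(psi):
    # tool x along (cos,sin,0), z down
    from scipy.spatial.transform import Rotation as R
    c,s=np.cos(psi),np.sin(psi)
    q=R.from_matrix(np.array([[c,s,0],[s,-c,0],[0,0,-1]])).as_quat()
    return [q[3],q[0],q[1],q[2]]
def rect(P):
    (c,wh,a)=cv2.minAreaRect((P[:,:2]*1000).astype(np.float32))
    b=cv2.boxPoints((c,wh,a)); e1=b[1]-b[0]; e2=b[2]-b[1]
    e=e1 if np.hypot(*e1)>np.hypot(*e2) else e2
    return np.array(c)/1000, np.array(sorted(wh)), np.arctan2(e[1],e[0])%np.pi
E
python3 - <<'E'
from h import *
d=np.load("top.npz"); C=d["C"]
def near(x,y,r,z0,z1):
    m=(np.hypot(C[...,0]-x,C[...,1]-y)<r)&(C[...,2]>z0)&(C[...,2]<z1); return C[m]
for n,a in dict(blue=(.444,.229,.08,.05,.1),fin=(.444,.229,.08,.08,.1),yel=(.438,.031,.08,.05,.1),rack=(.455,-.185,.08,.03,.1),reader=(.656,.069,.08,.19,.235)).items():
    P=near(*a); print(n,len(P),rect(P),P.mean(0).round(3))
s=bot.state(); print(s["orientation"],s["position"],s["joint_positions"])
p=bot.camera("wrist"); print(np.round(p["T"],3)); print(p["intrinsics"])
for x,y,z in [(.444,.229,.25),(.444,.229,.06),(.455,-.185,.25),(.455,-.185,.1),(.52,.08,.25)]:
  for k in range(8):
    q=bot.solve_ik([x,y,z],quat(k*np.pi/4)); print(x,y,z,k*45,None if q is None else np.round(q,2))
E
```

```text
blue 294 (array([0.44158209, 0.23432101]), array([ 29.26206398, 125.20986938]), np.float32(1.9213382)) [0.443 0.231 0.074]
fin 129 (array([0.44342368, 0.23449121]), array([17.23984718, 65.85999298]), np.float32(1.8998526)) [0.443 0.234 0.089]
yel 267 (array([0.43904346, 0.03446905]), array([ 24.93507385, 120.59205627]), np.float32(1.3504452)) [0.439 0.033 0.074]
rack 223 (array([ 0.45429691, -0.18446579]), array([ 37.08443451, 107.27802277]), np.float32(1.1498199)) [ 0.453 -0.185  0.063]
reader 469 (array([0.6693089 , 0.07259993]), array([62.28121567, 78.42611694]), np.float32(0.25574216)) [0.658 0.069 0.21 ]
[-9.79936542e-06  1.54795886e-01  9.87946473e-01  1.97383911e-05] [0.19115416 0.59505339 0.23130951] [-1.32817532  0.41108543 -0.01270019  1.59619281  0.00557512  1.13431203
 -0.08221963]
[[ 0.305  0.918  0.255  0.127]
 [ 0.953 -0.293 -0.081  0.615]
 [ 0.     0.268 -0.963  0.373]
 [ 0.     0.     0.     1.   ]]
[[430.27844679   0.         316.91735456]
 [  0.         430.27844679 238.76550327]
 [  0.           0.           1.        ]]
0.444 0.229 0.25 0 [-1.12  0.19  0.64  1.9 
[... 1828 characters left out ...]
2.33]
0.455 -0.185 0.1 225 [ 0.95  0.49 -0.83  2.01  0.48  0.85  2.2 ]
0.455 -0.185 0.1 270 [-0.59  0.7   1.26  2.1  -0.83  0.98 -2.01]
0.455 -0.185 0.1 315 [-0.59  0.7   1.26  2.1  -0.83  0.98 -1.23]
0.52 0.08 0.25 0 [-0.88  0.27  0.79  1.85 -0.21  1.11 -1.59]
0.52 0.08 0.25 45 [-0.79  0.25  0.66  1.84 -0.17  1.1  -0.85]
0.52 0.08 0.25 90 [-0.75  0.24  0.61  1.84 -0.16  1.1  -0.08]
0.52 0.08 0.25 135 [-0.68  0.24  0.53  1.84 -0.13  1.1   0.68]
0.52 0.08 0.25 180 [-0.59  0.23  0.41  1.83 -0.1   1.1   1.43]
0.52 0.08 0.25 225 [-0.48  0.22  0.28  1.83 -0.07  1.1   2.18]
0.52 0.08 0.25 270 [ 0.66  0.49 -1.23  1.76  0.49  1.24  2.45]
0.52 0.08 0.25 315 [-1.18  0.45  1.27  1.86 -0.47  1.18 -2.1 ]
```

Run:
```python
from h import *
psi=1.90
bot.line_to([.27,.40,.28],rate=.25,attitude=quat(psi))
bot.line_to([.443,.234,.25],rate=.25)
p=bot.camera("wrist"); C=cloud(p); save(p,"w1.png")
print(np.round(p["T"],3)[:3,3], bot.state()["t"], bot.state()["position"])
hsv=cv2.cvtColor(p["pixels"],cv2.COLOR_RGB2HSV)
for o in bot.outline_of("blue_handle_grip",p)[:3]:
    print(o["score"],o["bbox"])
    r=C[o["region"]]; r=r[~np.isnan(r[:,0])]
    print(np.percentile(r,[2,98],axis=0).round(3))
    for z0,z1 in [(.05,.1),(.083,.1),(.054,.075)]:
        P=r[(r[:,2]>z0)&(r[:,2]<z1)]
        if len(P)>20: print(z0,len(P),rect(P),np.median(P,0))
```

```text
[0.42  0.299 0.392] 3.0 [0.44211167 0.23535196 0.24992663]
0.82 [318.7, 205.9, 36.8, 154.9]
[[ 0.416  0.178 -0.   ]
 [ 0.472  0.293  0.09 ]]
0.05 3874 (array([0.44372076, 0.23531563]), array([ 27.63323212, 124.04045868]), np.float32(1.8896914)) [0.44068435 0.2445253  0.0849536 ]
0.083 1958 (array([0.44364789, 0.23596924]), array([17.16740417, 63.64016342]), np.float32(1.8972976)) [0.44304065 0.23748781 0.08873454]
0.054 1820 (array([0.4437583 , 0.23532529]), array([ 24.65617943, 123.96849823]), np.float32(1.8950347)) [0.43507552 0.27090474 0.06085151]
0.3 [211.9, 295.6, 12.2, 54.9]
[[ 0.374  0.084 -0.001]
 [ 0.388  0.136  0.009]]
```

View pics/w1.png

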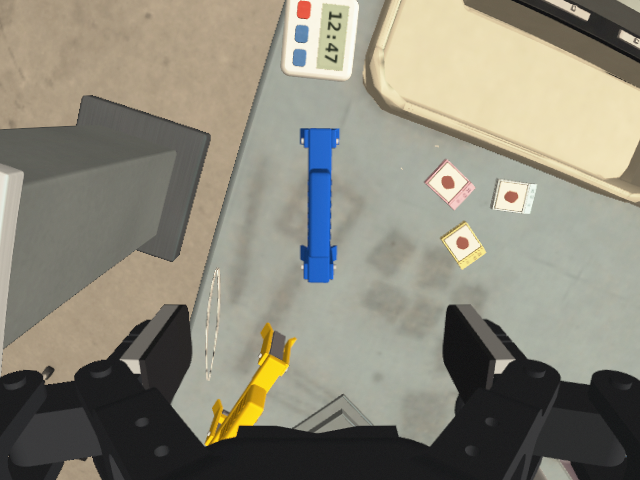

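The close view confirms it: the blue handle's fin is at (319,205) and the yellow one at (240,390). Heights and sizes match (17x64 fin, 124 long). I'll look at the rack empty-handed next, then grasp.

Run:
```python
from h import *
bot.line_to([.453,-.185,.27],rate=.3,attitude=quat(1.15))
bot.dwell(.2)
p=bot.camera("wrist"); C=cloud(p); save(p,"w2.png"); np.savez("w2.npz",C=C,im=p["pixels"])
T=np.array(p["T"]);print(T[:3,3].round(3),bot.state()["t"])
for l in ["rack_top","rack_tray","rack_code"]:
  for o in bot.outline_of(l,p)[:2]:
    r=C[o["region"]]; r=r[~np.isnan(r[:,0])]
    print(l,o["score"],o["bbox"],np.percentile(r,[1,99],axis=0).round(3).tolist())
    for z0,z1 in [(-.01,.03),(.03,.1),(.045,.062),(.075,.1)]:
        P=r[(r[:,2]>z0)&(r[:,2]<z1)]
        if len(P)>20: print(z0,len(P),rect(P))
```

```text
[ 0.481 -0.123  0.412] 4.85
rack_top 0.87 [320.0, 202.1, 48.2, 129.2] [[0.424, -0.232, 0.007], [0.485, -0.138, 0.086]]
-0.01 241 (array([ 0.44876212, -0.19828882]), array([ 32.57954788, 119.77316284]), np.float32(1.1459347))
0.03 4765 (array([ 0.45448859, -0.18538092]), array([ 35.98447418, 107.1065979 ]), np.float32(1.1524994))
0.045 1708 (array([ 0.45448859, -0.18538092]), array([ 35.98447418, 107.1065979 ]), np.float32(1.1524994))
0.075 1256 (array([ 0.4543844 , -0.18508359]), array([24.98411369, 66.33381653]), np.float32(1.1421258))
rack_tray 0.83 [321.1, 18.9, 69.9, 34.1] [[0.491, -0.064, -0.0], [0.551, -0.019, 0.011]]
-0.01 2295 (array([ 0.52039569, -0.03950933]), array([32.30174255, 60.19601059]), np.float32(2.6393576))
rack_tray 0.75 [318.9, 192.2, 89.9, 142.2] [[0.395, -0.257, 0.001], [0.514, -0.114, 0.016]]
-0.01 7088 (array([ 0.45449118, -0.18596725]), array([ 84.01210785, 136.50369263]), np.float32(1.1359634))
rack_code 0.6 [318.6, 202.0, 45.7, 126.8] [[0.424, -0.231, 0.007], [0.485, -0.138, 0.086]]
-0.01 287 (array([ 0.4547804 , -0.19308727]), array([ 36.15520096, 117.8766098 ]), np.float32(1.2359694))
0.03 4771 (array([ 0.45462091, -0.18538594]), array([ 35.46437454, 107.13687897]), np.float32(1.1421185))
0.045 1704 (array([ 0.45462091, -0.18538594]), array([ 35.46437454, 107.13687897]), np.float32(1.1421185))
0.075 1256 (array([ 0.4543844 , -0.18508359]), array([24.98411369, 66.33381653]), np.float32(1.1421258))
```

View pics/w2.png

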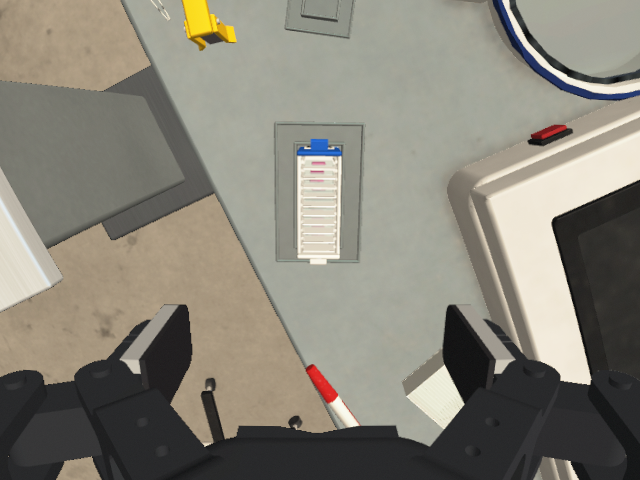

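The rack's blue end is at (320,148), the tip-to-tip length is 107 mm, and the tray is 84x136 mm, so this is the correct one. Now I'll grasp the handle.

Run:
```python
from h import *
h=np.array([.4437,.2355]); psi=1.895
bot.line_to([*h,.17],rate=.3,attitude=quat(psi))
bot.line_to([*h,.064],rate=.08,f_stop=8)
bot.dwell(.3); s=bot.state(); print(s["position"],s["force"],s["t"])
bot.close(grasp_force=90); bot.dwell(.2)
s=bot.state(); print(s["position"],s["force"],s["torque"],s["finger_gap"],s["grasp_force"],s["t"])
print(bot.line_to([*h,.20],rate=.12)); bot.dwell(.2)
s=bot.state(); print(s["position"],s["force"],s["finger_gap"],s["grasp_force"])
p=bot.camera("wrist"); C=cloud(p); save(p,"w3.png"); np.savez("w3.npz",C=C,im=p["pixels"])
for o in bot.outline_of("blue_handle_grip",p)[:2]:
    r=C[o["region"]]; r=r[~np.isnan(r[:,0])]
    z=s["position"][2]
    print(o["score"],o["bbox"],np.percentile(r,[1,99],axis=0).round(4).tolist())
    for a,b in [(-.09,.04),(-.02,.01),(.01,.04)]:
        P=r[(r[:,2]>z+a)&(r[:,2]<z+b)]
        if len(P)>20: print(a,len(P),rect(P),np.median(P[:,2]))
```

```text
[0.44377693 0.23561133 0.06420555] [-0.49881644  0.73985537  0.41904031] 8.3667
[0.44382083 0.23554728 0.06414639] [ 0.46742532 -0.87593047  3.33717251] [-0.08151665  0.05119388  0.0004693 ] 0.014392991755962922 87.71936058998108 9.2083
False
[0.44347346 0.23533974 0.19944461] [-0.28177858 -0.80894305 -1.32542518] 0.014475277225930984 87.72783637046814
0.69 [316.9, 283.1, 77.1, 298.3] [[0.4144, 0.1832, -0.0004], [0.4708, 0.2954, 0.2255]]
-0.09 16304 (array([0.44350146, 0.23704176]), array([ 34.7593956, 120.8260498]), np.float32(1.9010932)) 0.22300122173788312
-0.02 6408 (array([0.4432782 , 0.23692004]), array([ 28.52910423, 120.86022186]), np.float32(1.895102)) 0.19598803219754884
0.01 9724 (array([0.44351733, 0.23567438]), array([17.82243729, 64.26139069]), np.float32(1.8978106)) 0.22405025342714252
```

View pics/w3.png

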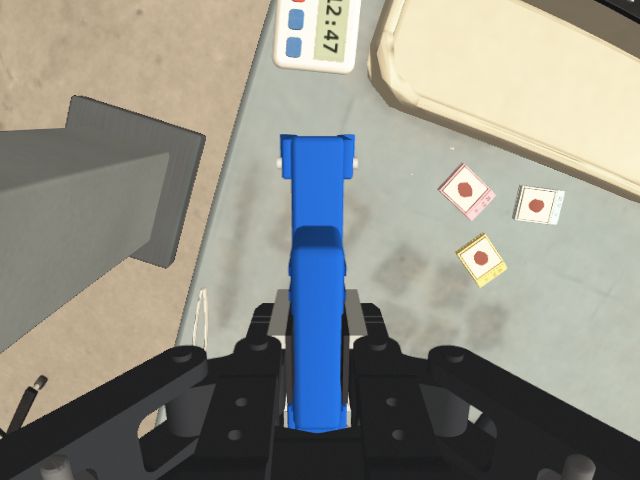

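The handle is held centred and undistorted: fin (318,330), offset under 1 mm, feet 64 mm below the TCP. Now to above the rack.

Run:
```python
from h import *
h=[.4545,-.1853]
bot.line_to([*h,.20],rate=.25,attitude=quat(1.147))
bot.line_to([*h,.138],rate=.1,f_stop=8); bot.dwell(.3)
s=bot.state(); print(s["position"],s["force"],s["t"])
p=bot.camera("wrist"); save(p,"w4.png",(200,60,440,460),1.45); np.savez("w4.npz",C=cloud(p),im=p["pixels"])
```

```text
[ 0.45476868 -0.18529824  0.13840399] [-0.31844412 -0.15325187 -0.89812447] 13.6917
```

View pics/w4.png

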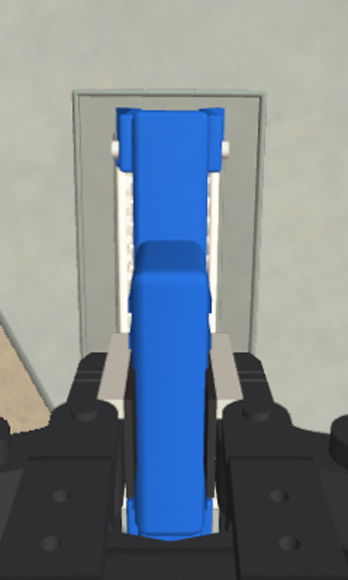

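The handle sits centred over the rack: rack sides show at crop columns 125 and 215, handle centre at 170. Pressing down.

Run:
```python
from h import *
h=[.4545,-.1853]
def pr(m):
    s=bot.state(); print(m,s["position"].round(4) if hasattr(s["position"],"round") else s["position"],np.round(s["force"],1),np.round(s["torque"],2),round(s["finger_gap"],4),s["t"])
print(bot.line_to([*h,.122],rate=.06,f_stop=10)); pr("near")
for z in [.117,.112,.109,.106,.104,.102,.100]:
    r=bot.line_to([*h,z],rate=.03,f_stop=30); pr((z,r))
    if r or bot.state()["force"][2]>22: break
```

```text
False
near [ 0.454  -0.1853  0.1214] [-0.7 -0.8 -0.5] [ 0.01  0.03 -0.07] 0.0145 14.1583
(0.117, False) [ 0.4544 -0.1854  0.1169] [ 0.1  0.7 -0.7] [-0.12  0.01  0.  ] 0.0145 14.475
(0.112, False) [ 0.4547 -0.1854  0.112 ] [ 0.9 -0.8  0.3] [-0.2  -0.29  0.05] 0.0146 14.7917
(0.109, False) [ 0.4545 -0.1853  0.1088] [ 0.8 -0.3 -0.6] [-0.17 -0.31  0.06] 0.0145 15.0417
(0.106, False) [ 0.4539 -0.1851  0.1055] [ 0.6  0.2 -3.2] [-0.09 -0.09 -0.01] 0.0144 15.2917
(0.104, False) [ 0.4543 -0.1852  0.1039] [-0.7 -0.3 -1.5] [-0.02  0.01 -0.03] 0.0145 15.5417
(0.102, False) [ 0.4548 -0.1854  0.1024] [-1.2  0.1  4.7] [0.08 0.33 0.03] 0.0141 15.7917
(0.1, False) [ 0.4552 -0.1856  0.1023] [-7.6  3.9 32.1] [0.87 2.15 0.01] 0.0146 16.0417
```

Run:
```python
from h import *
h=[.4545,-.1853]
def pr(m):
    s=bot.state(); print(m,np.round(s["position"],4),np.round(s["force"],1),np.round(s["torque"],2),round(s["finger_gap"],4),s["t"])
bot.line_to([*h,.1031],rate=.03); bot.dwell(.3); pr("relax")
bot.line_to([*h,.112],rate=.04); bot.dwell(.3); pr("up9")
p=bot.camera("scene"); save(p,"s5.png",(290,210,390,310),6)
```

```text
relax [ 0.4543 -0.1853  0.1028] [ 0.6 -0.3 -0.9] [-0.07  0.02 -0.13] 0.0143 16.5917
up9 [ 0.4544 -0.1853  0.1119] [ 0.5  0.4 -3.8] [ 0.02 -0.03 -0.03] 0.0144 17.2667
```

View pics/s5.png

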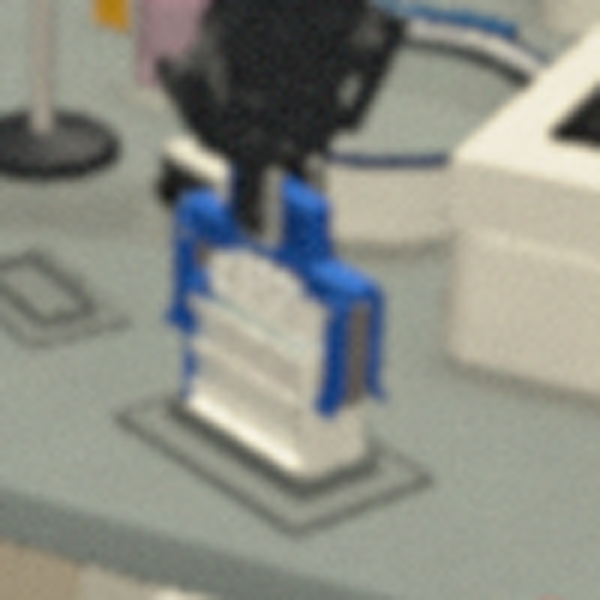

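The rack hangs on the handle: level in the picture, and the wrist carries about 3 N more. Now the reader geometry, from the pictures I already have.

Run:
```python
from h import *
d=np.load("scene.npz"); C=d["C"]; im=d["im"].astype(int)
m=(np.abs(C[...,0]-.65)<.06)&(np.abs(C[...,1]-.065)<.06)&(C[...,2]>.12)&(C[...,2]<.235)
v,u=np.where(m); print(u.min(),u.max(),v.min(),v.max())
dark=m&(im.max(-1)<110)|m&(im[...,0]>im[...,1]+60)
P=C[dark]; P=P[P[:,0]<.66]; print(len(P),np.percentile(P,[2,50,98],axis=0).round(4))
# front plane fit (vertical): x = a+b*y
A=P.copy()
for _ in range(5):
    co=np.polyfit(A[:,1],A[:,0],1); r=P[:,0]-np.polyval(co,P[:,1]); A=P[np.abs(r)<.006]
print(co,"yaw",np.arctan(-co[0]),len(A),A.mean(0))
allf=C[m]; f=allf[np.abs(allf[:,0]-np.polyval(co,allf[:,1]))<.006]
co2=np.polyfit(f[:,1],f[:,0],1)
print("front all",len(f),np.percentile(f,[1,99],axis=0).round(4),co2,np.arctan(-co2[0]))
t=np.load("top.npz")["C"]
m=(np.abs(t[...,0]-.66)<.06)&(np.abs(t[...,1]-.069)<.06)
P=t[m&(t[...,2]>.195)&(t[...,2]<.225)]; print("top z",np.percentile(P[:,2],[10,50,90]),len(P))
for x1 in (.68,.69,.70): 
    Q=P[P[:,0]<x1]; print(rect(Q))
for k in np.arange(.62,.72,.008):
    Q=P[(P[:,0]>=k)&(P[:,0]<k+.008)]
    if len(Q): print(round(k,3),len(Q),Q[:,1].min().round(3),Q[:,1].max().round(3))
sub=d["im"][165:225,265:320]; cv2.imwrite("pics/rd.png",cv2.resize(sub[:,:,::-1],None,fx=9,fy=9,interpolation=0))
```

```text
282 303 169 203
269 [[0.6229 0.0414 0.1487]
 [0.6314 0.0642 0.1785]
 [0.6393 0.0916 0.2046]]
[-0.18184075  0.64339009] yaw 0.1798753460956578 253 [0.63172103 0.06417182 0.17698037]
front all 348 [[0.6234 0.033  0.1422]
 [0.6417 0.0916 0.212 ]] [-0.20395458  0.64528562] 0.201195129479735
top z [0.2045751  0.21147234 0.21671969] 437
(array([0.65718066, 0.06944861]), array([52.0537262 , 62.25021362]), np.float32(1.8008246))
(array([0.66153949, 0.07047232]), array([60.98205948, 62.25175858]), np.float32(1.8016063))
(array([0.66513226, 0.07131662]), array([62.25175858, 68.36343384]), np.float32(0.23080917))
0.62 4 0.08 0.088
0.628 43 0.053 0.094
0.636 72 0.038 0.097
0.644 64 0.035 0.1
0.652 65 0.038 0.1
0.66 63 0.039 0.103
0.668 62 0.042 0.104
0.676 43 0.042 0.097
0.684 8 0.048 0.088
0.692 12 0.068 0.082
0.7 1 0.074 0.074
```

View pics/rd.png

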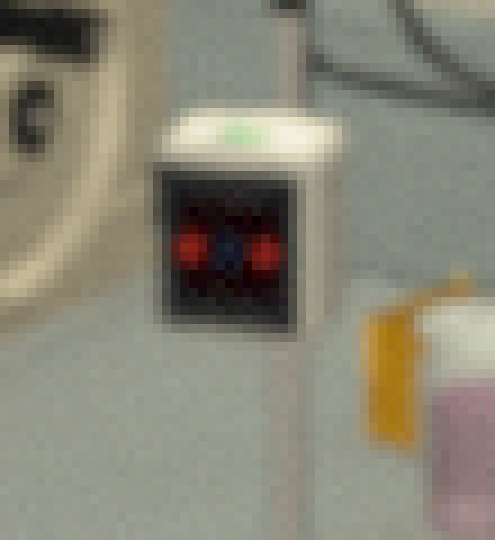

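The window middle comes out at (0.632, 0.064, 0.1765), yaw about 0.22, and the two cameras agree within 1 mm; the dark window is at crop (228,250). Lifting and moving there.

Run:
```python
from h import *
def pr(m):
    s=bot.state(); print(m,np.round(s["position"],4),np.round(s["force"],1),np.round(s["torque"],2),round(s["finger_gap"],4),s["t"])
yaw=.22; c=[.5089,.0362]
bot.line_to([.4545,-.1853,.2535],rate=.08); bot.dwell(.4); pr("lifted")
bot.line_to([*c,.2535],rate=.1,attitude=quat(yaw)); bot.dwell(.6); pr("there")
for n in ("top","scene"):
    p=bot.camera(n); C=cloud(p); np.savez(n+"2.npz",C=C,im=p["pixels"])
    save(p,n+"6.png",(250,150,350,250),6)
    for l in ("rack_top","blue_handle_grip"):
      for o in bot.outline_of(l,p)[:1]:
        r=C[o["region"]]; r=r[~np.isnan(r[:,0])]; print(n,l,o["score"],o["bbox"],np.percentile(r,[2,98],axis=0).round(3).tolist())
```

```text
lifted [ 0.4545 -0.1853  0.2535] [-0.6  0.2 -4.3] [ 0.03 -0.06  0.01] 0.0143 19.6333
there [0.5089 0.0362 0.2535] [-0.1 -0.6 -3. ] [0.05 0.01 0.02] 0.0142 22.6667
top rack_top 0.53 [275.9, 258.0, 4.6, 14.4] [[0.468, 0.011, 0.158], [0.507, 0.026, 0.235]]
top blue_handle_grip 0.66 [275.2, 257.1, 2.4, 16.5] [[0.468, 0.011, 0.16], [0.508, 0.026, 0.235]]
scene rack_top 0.81 [279.2, 201.4, 19.5, 36.9] [[0.46, 0.007, 0.154], [0.555, 0.037, 0.235]]
scene blue_handle_grip 0.92 [279.9, 190.4, 23.1, 34.1] [[0.447, 0.008, 0.067], [0.824, 0.288, 0.279]]
```

View pics/scene6.png

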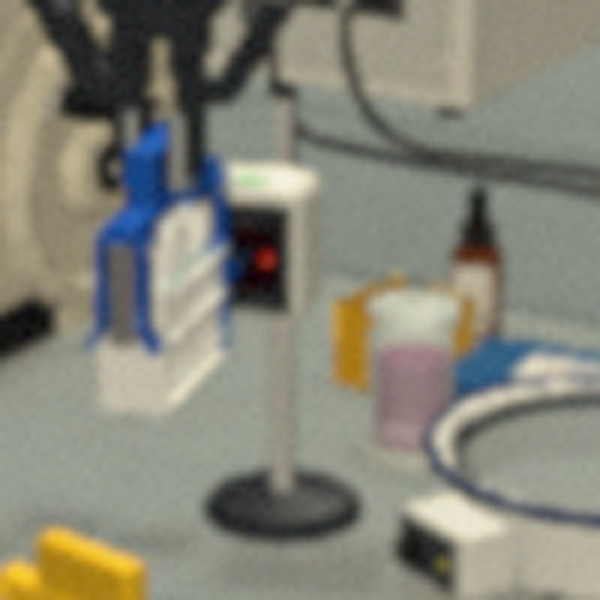

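The rack hangs upright facing the reader window. Slide tops are at 0.235 and the underside at 0.154, so the code plate is at about z 0.177; its end is at x 0.554, about 80 mm from the window.

```bash
python3 -c "
from rig import bot
bot.dwell(.3); print(bot.state()['joint_vel']); print(bot.hand_in())"
```

```text
[-2.45423258e-04  2.50901483e-04  4.20759944e-04 -7.78600041e-05
  2.22597141e-03 -1.79346900e-03  1.41563681e-03]
the job is handed in; nothing more can be done
None
```

I clipped the blue handle onto the rack, lifted it out by the handle, and handed in at about 23 s with the code plate measured about 80 mm from the reader window, level and square to it; no pass or fail verdict came back.

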